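# Tune the demonstration organ pipe and set its air tap

### The arm

A 6-joint arm with a two-finger parallel gripper is mounted at the origin on the work surface. World frame = base frame: x ahead of the robot, y to its left, z up, the work surface at z = 0. Lengths are in mm, angles in rad, forces in N, time in s.
With the tool pointing down it reaches from about 400 to 925 mm from the base axis. Payload 12.5 kg.
Tool frame: the origin (TCP) lies at the centre of the arm's flange, where the gripper is bolted on; the fingertips stand 190 mm ahead of it and the grasp point (between the pads) lies env.grip_point_offset ahead of it (env.grip_point_offset is the distance from the TCP to the grasp point, in mm); z points along the fingers, x is the direction in which the jaws open and shut, and the axes are right-handed (so a half turn about z gives the same grasp; the last joint's range is limited). The gripper opens to 95 mm and grips with 3 to 60 N. Pads are 20 mm wide; open, the fingers measure 119 mm over their backs; the gripper's body (75 mm by 180 mm) begins 59 mm behind the grasp point.
Start: joints at [1.081, 0.491, 1.559, -0, 1.092, -0.106], TCP at [234.006, 579.54, 404.761] pointing down, gripper open.
Joint ranges: [-3.1, 3.1], [-0.84, 2.19], [0.05, 2.79], [-1.13, 4.28], [0.06, 2.93], [-2.69, 2.69]. Speed limits (rad/s): [2.22, 2.22, 2.79, 3.14, 3.14, 3.14].

### API

Orientations are given as [roll, pitch, yaw] about the fixed x, y, z axes, in that order (R = Rz(yaw) Ry(pitch) Rx(roll)).
In Python, from cell import state, read_camera, camera_model, job_done, env gives the robot as it stands.
- The arm moves only by the tool arm_command, never from a script. Its argument "steps" is a list of rows, each a list of 6 numbers: the shift along the tool's x, y, z in cm, then the turn, a rotation vector about the tool's x, y, z in degrees. In form: [[dx, dy, dz, rx, ry, rz], ...]. A call has 1 to 12 rows; each row is the pose to reach, as a shift and turn from the pose commanded when the call began, along the tool's axes at that moment; what a row does not reach only later rows make up. A row lasts 1/12 s, in which the tool goes at most 41.7 mm and 7.16 degrees, less where a joint would pass 70% of its speed; a pose out of reach is approached as far as the arm can. A call with a gripper value outside its range is refused whole. "jaw" is the finger opening in cm, from 0 to 9.51, set as the call begins (left out, the last holds). The fingers move at their own pace and stop on an object; the grip force is fixed at half the most. Time passes only in rows, so rows that repeat a pose let the fingers close. It gives the time, the measured TCP pose, the force and the opening at its end, in the units of the state.
- state(): the state, without advancing time (a new reading comes with each control period).
- read_camera(name): name is "scene" or "top"; returns the picture (420x560x3 uint8, red, green, blue); there is no depth.
- camera_model(name): a dict with "K" (3x3 intrinsics, pixels), "xyz" and "rotation" of the camera in the world. Camera axes: x right, y up, looking along -z (the intrinsics and any distortion apply to the point x, -y, -z); pixel columns grow to the right and rows downward; lengths in mm; the calibration is good to about 2 mm. A picture is of the moment at which its call begins. camera_model takes no time and is no camera call.
- job_done(): hands the job in, once; it reports no verdict.
The state is a dict: "t": time; "joints": joint angles; "qvel": joint speeds; "tau": joint torques, N m; "eef_pos": TCP position; "tcp_rot": TCP orientation; "ft_force": force on the tool from outside, world axes, zero at the start; "moment": the same for the moment, N m; "opening": opening from 0.0 (shut) to 1.0 (fully open).
Only numpy, scipy, OpenCV 4.12 (cv2) and the standard library are available. Lean on these libraries where they do the work, as an engineer would, in place of code of your own. Each camera call takes 0.05 s, during which the arm holds its last target. There are 200 camera calls.

### The job

Get the demonstration organ pipe ready for the lecture. With the air tap still shut, turn the tuning knob bit by bit until the pointer on the pipe's scale lines up with the tip of the arrow-shaped rider (not the round one); then swing the tap's lever open until it points straight at the index on the tap plate, and let go. Work the pointer only through the knob, never by pushing it, and leave the things standing around where they are.

Things in the scene. Friction and masses are not known exactly. Their poses are not given: they have to be found in the camera images.
- organ_pipe: Fixed: wooden board 200 x 460 x 22 mm, on it a square wooden pipe along y with a white scale on top (82 mm above table); at +y a grey rack housing 88 mm high with the knob, axis at (15, 160) mm; at -y a brass tap, axis at (15, -115) mm, under an aluminium plate 140 x 132 mm (top at 82 mm). Origin on the table under the board, 5 mm to +y of its middle; x away from the robot at yaw 0, z up.
- tuning_knob (a joint): Turn of the tuning knob about its vertical axis, rad, positive clockwise seen from above, from -4.6 to 4.6 (stops). Through a rack it drives the pointer: 15 mm along +y of organ_pipe (towards the knob) per rad of clockwise turn. It stays where it is left (about 0.08 Nm to turn).
- knob_grip (a point): Grip point of the black tuning knob: on its axis, 122 mm above the table. The knob is a disc of 64 mm diameter with an upright bar across it, 60 mm long, 14 mm wide, from 102 to 135 mm above the table; the bar runs along this point's x axis and can be pinched across its width from above.
- pointer: The dark steel pointer that slides along the pipe's scale: 35 mm long, 12 mm wide, 10 mm high, along organ_pipe's x, tip to +x. Origin under its tip on the scale. It is driven by the knob only; do not touch it.
- pointer_tip (a point): Tip of the pointer, 91 mm above the table; axes as organ_pipe.
- arrow_rider: The mark: a dark steel rider clipped on the pipe's far (+x) edge, 43 mm long and 14 mm wide, with an arrow-shaped end whose tip points to -x across the scale at the pointer's tip line. Origin under its tip; axes as organ_pipe; fixed. It may be at either end of the scale.
- arrow_tip (a point): Tip of the arrow rider, 91 mm above the table; axes as organ_pipe. The pointer is aligned when pointer_tip and arrow_tip have the same y in the organ_pipe frame (the tips then face each other 4 mm apart).
- round_rider: A similar rider of the same steel with a round end (22 mm across), for another note, at the other end of the scale: not the mark. Fixed.
- air_tap (a joint): Opening angle of the air tap, rad: 0 shut (lever along -x of organ_pipe), growing anticlockwise seen from above to 1.57 fully open (lever along -y). It stays where it is left (about 0.15 Nm to turn).
- tap_grip (a point): Grip point on the tap's lever, 50 mm out from the tap's vertical axis, 108 mm above the table. The lever is a one-sided bar 78 mm long from the axis, its black grip 60 mm long, 14 mm wide and 20 mm high (98 to 118 mm above the table); this point's x axis points outwards along the lever. It turns above the aluminium plate (top at 82 mm).
- tap_index: The index: a dark steel wedge 28 mm long, 14 mm wide, 10 mm high, fixed on the tap plate just beyond the lever's end and pointing at the tap axis; its place differs each time. Origin on the tap axis at the plate's top; its x axis points from the tap axis through the wedge. The lever is set when its own x axis has this direction.
- tap_index_tip (a point): Inner tip of the index wedge, 82 mm out from the tap axis, 87 mm above the table.
- tuning_fork: Bystander, loose: steel tuning fork upright on a wooden box 190 x 90 x 55 mm, 215 mm high in all. Origin centre of the underside.
- jar: Bystander, loose: white plastic jar, 84 mm diameter, 110 mm high. Origin centre of the underside.
- mallet: Bystander, loose: mallet with a 200 mm wooden handle and a rubber head, lying on the table on the robot's side of the board.
- weight: Bystander, loose: brass weight, 38 mm diameter, 50 mm high, standing on the board (its top 22 mm above the table) on the robot's side of the pipe. Origin centre of the underside.
- clear_box: Bystander, loose: open clear plastic box 70 x 100 x 45 mm. Origin centre of the underside.

How it is judged:
By the outcome, as a careful person would: the job done as asked, in the order asked, and still so for the second after the job is handed in, with the robot touching nothing.
It also fails if it takes over 72 s, if anything falls off the work surface, if the arm or the gripper's body presses on something with over 40 N, if the wrist force passes 120 N, or if a joint passes its speed limit or range.

## Working session

There is one attempt and no reset: what is moved stays moved. The work goes in short steps, Python scripts to look and compute and a tool call to move; the robot and the scene stay as the last step left them, time stands still between calls to the robot, and variables do not carry over. Pictures are saved under pics/ and viewed, about 8 in all and at most 12, crops included, and the job is handed in when it is done.

Besides the shell and the picture viewer there is one more tool, called after "Emit:" as name(argument=value, ...), one argument or row to a line, values as JSON. arm_command: Moves the arm, as the interface text tells. Its arguments: {"type":"object","properties":{"steps":{"type":"array"},"jaw":{"type":"number"}},"required":["steps"]}

```bash
mkdir -p pics; ls; cat > h.py <<'E'
import numpy as np, cv2
from cell import state, read_camera, camera_model, job_done, env
def save(cam,f,crop=None,s=1):
    im=read_camera(cam)[:,:,::-1].copy(); cv2.imwrite('pics/raw_'+f,im)
    if crop: a,b,c,d=crop; im=im[b:d,a:c]
    if s!=1: im=cv2.resize(im,None,fx=s,fy=s,interpolation=cv2.INTER_CUBIC)
    cv2.imwrite('pics/'+f,im)
def ray(cam,u,v,z):
    m=camera_model(cam);K=np.array(m['K']);R=np.array(m['rotation']);c=np.array(m['xyz'])
    d=np.linalg.solve(K,[u,v,1]); d=R@np.array([d[0],-d[1],-d[2]]); return c+d*(z-c[2])/d[2]
def proj(cam,p):
    m=camera_model(cam);K=np.array(m['K']);R=np.array(m['rotation']);c=np.array(m['xyz'])
    d=R.T@(np.array(p)-c); q=K@np.array([d[0],-d[1],-d[2]]); return q[:2]/q[2]
E
python3 - <<'E'
from h import *
print(state(),env.grip_point_offset)
for c in('scene','top'): print(c,camera_model(c)); save(c,c+'1.png',s=1.4)
E
```

```text
pics
{'t': 0.0, 'joints': array([ 1.08139008e+00,  4.91549890e-01,  1.55945069e+00,  5.50335402e-06,
        1.09171756e+00, -1.05627305e-01]), 'qvel': array([ 1.70265718e-04,  1.60329639e-04, -5.26788166e-05,  5.79805240e-04,
       -1.53933859e-04, -2.63397876e-03]), 'tau': array([-9.28051086e-04, -6.12622690e+01, -2.58183485e+01,  6.92748372e-02,
        4.82683978e-02, -1.39406397e-04]), 'eef_pos': array([233.99398963, 579.50483114, 404.16721422]), 'tcp_rot': array([-3.14146914e+00,  1.11870457e-03,  1.18701491e+00]), 'ft_force': array([ 0.28220216, -0.24829931,  0.70604611]), 'moment': array([-0.04341352, -0.02864162, -0.01535176]), 'opening': 0.9999030457301069} 171.3
scene {'K': array([[531.34259291,   0.        , 280.6812367 ],
       [  0.        , 531.34259291, 209.08199015],
       [  0.        ,   0.        ,   1.        ]]), 'xyz': array([1007.83000164,  428.99400956,  966.32456859]), 'rotation': array([0.54294712, 0.00912213, 2.15761872])}
top {'K': array([[429.58188544,   0.        , 276.88189938],
       [  0.        , 429.58188544, 208.73346739],
       [  0.        ,   0.        ,   1.        ]]), 'xyz': array([ 427.31771358,  119.41397203, 1165.53037236]), 'rotation': array([ 1.57345602e-01, -9.38190254e-04, -1.54877243e+00])}
```

```bash
sed -i "s/R=np.array(m\['rotation'\])/R=Rotation.from_euler('xyz',m['rotation']).as_matrix()/; 1a from scipy.spatial.transform import Rotation" h.py; sed -n 1,5p h.py
```

```text
import numpy as np, cv2
from scipy.spatial.transform import Rotation
from cell import state, read_camera, camera_model, job_done, env
def save(cam,f,crop=None,s=1):
    im=read_camera(cam)[:,:,::-1].copy(); cv2.imwrite('pics/raw_'+f,im)
```

View pics/scene1.png

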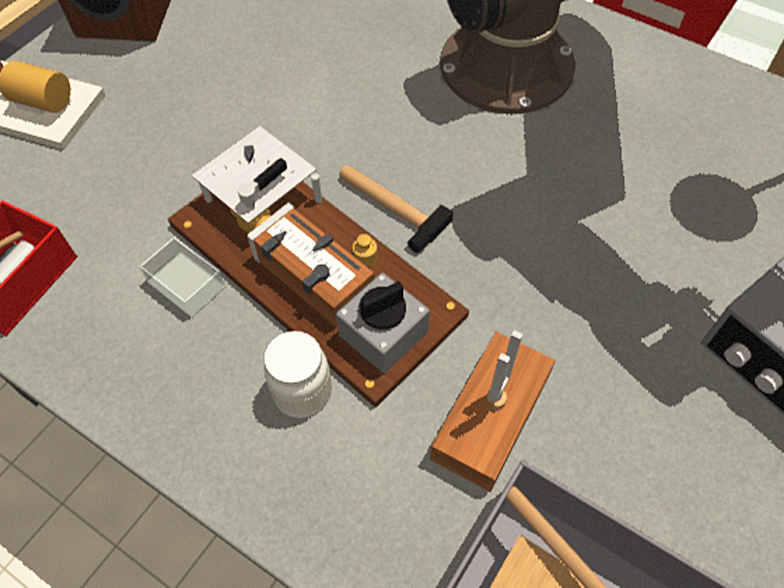

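View pics/top1.png

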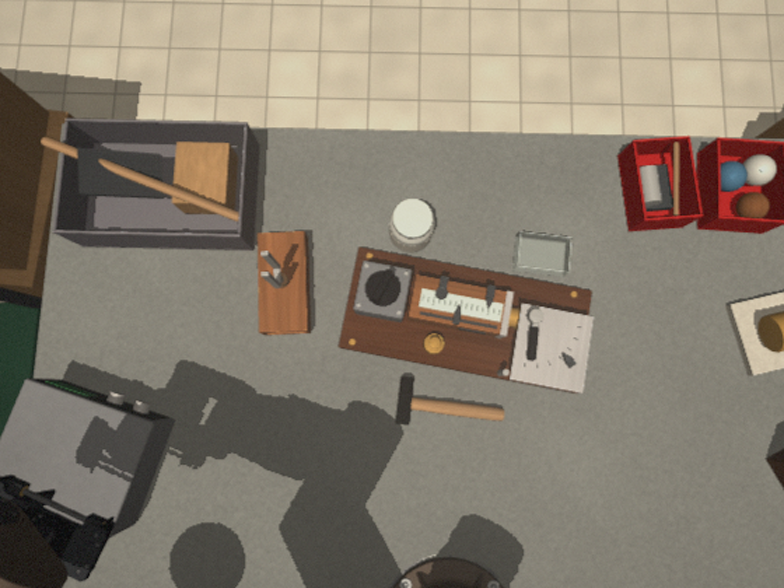

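Both views show the organ pipe: knob at about (382,287) and tap at (535,315) in the 1.4x top picture. I'll zoom in on the scale and tap.

```bash
python3 - <<'E'
import cv2,numpy as np
a=cv2.imread('pics/raw_top1.png')[170:285,235:430]; b=cv2.imread('pics/raw_scene1.png')[85:265,115:340]
a=cv2.resize(a,None,fx=4,fy=4,interpolation=cv2.INTER_CUBIC);b=cv2.resize(b,None,fx=3.3,fy=3.3,interpolation=cv2.INTER_CUBIC)
cv2.imwrite('pics/a.png',a);cv2.imwrite('pics/b.png',b);print(a.shape,b.shape)
E
```

```text
(460, 780, 3) (594, 742, 3)
```

View pics/a.png

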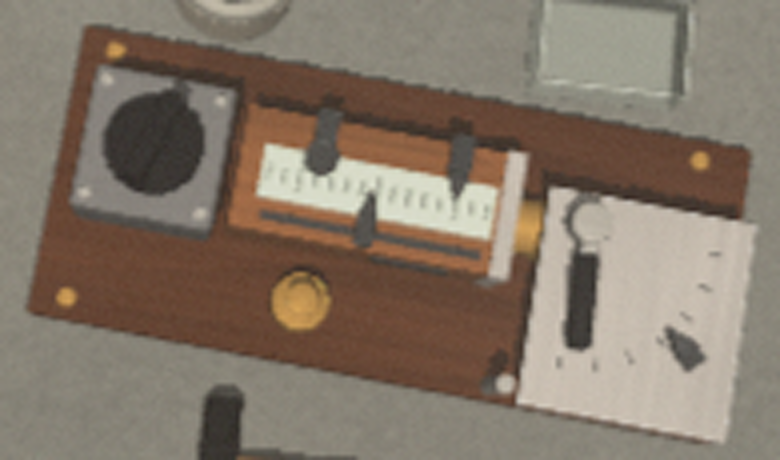

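View pics/b.png

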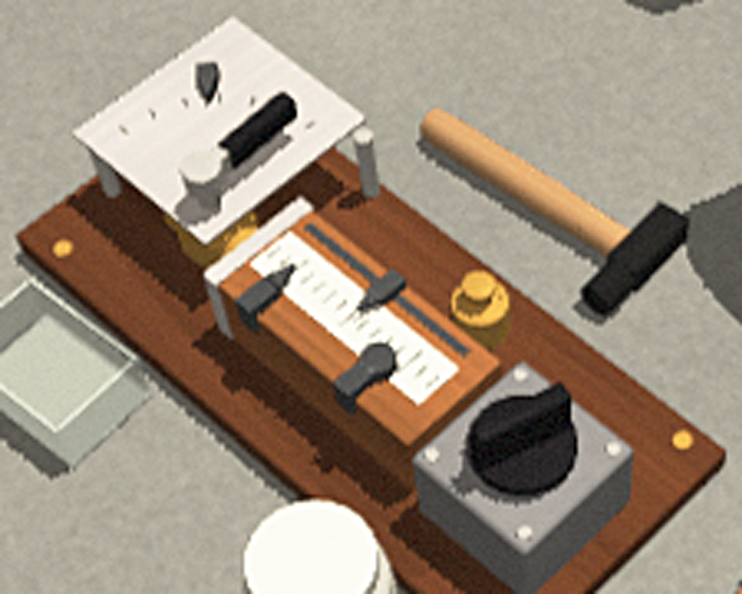

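The crops show the arrow-shaped rider at the tap end (top crop tip at about (457,197)), the round one at the knob end, and the pointer between them (tip at about (371,192)). The index wedge tip is at about (668,330), and the lever lies along -x. So the pointer must travel towards -y, which means turning the knob anticlockwise.

```bash
cat > m.py <<'E'
from h import *
T=lambda u,v,z: ray('top',235+(u+.5)/4-.5,170+(v+.5)/4-.5,z)
S=lambda u,v,z: ray('scene',115+(u+.5)/3.3-.5,85+(v+.5)/3.3-.5,z)
E
python3 - <<'E'
from m import *
np.set_printoptions(precision=1,suppress=True)
# board z22 corners
c=[T(88,27,22),T(748,148,22),T(28,312,22)]
print('corners top',c); print('scene', S(722,455,22),S(18,238,22))
v=c[0]-c[1]; yaw=np.arctan2(-v[0],v[1]); v2=c[0]-c[2]; yaw2=np.arctan2(v2[1],v2[0]); print(yaw,yaw2,np.linalg.norm(v),np.linalg.norm(v2))
print('screws',T(116,50,22),T(66,297,22),T(700,161,22),'scene',S(683,440,22),S(63,248,22))
P={}
P['pointer']=(T(371,192,91),S(363,306,91)); P['arrow']=(T(457,197,91),S(294,266,91)); P['tip']=(T(668,330,87),S(208,100,87))
P['wedgeback']=(T(694,361,87),S(207,66,87))
P['knob']=(T(155,142,104),S(523,447,104)); P['barA']=(0*T(0,0,135)+T(180,90,135),S(472,440,135));P['barB']=(T(122,180,135),S(568,390,135))
P['hub']=(T(590,216,118),S(205,160,118)); P['levend']=(T(578,345,118),S(288,100,118))
for k,(a,b) in P.items(): print(k,a[:2],b[:2])
E
```

```text
corners top [array([696.8, 179.5,  22. ]), array([ 623.1, -268. ,   22. ]), array([502.1, 213.7,  22. ])]
scene [505.6 214.1  22. ] [ 620.7 -265.8   22. ]
-0.16322501116494054 -0.17348063231607871 453.56505012226114 197.76538463492562
screws [681.2 160.   22. ] [512.6 188.8  22. ] [ 613.5 -235.4   22. ] scene [509.7 188.4  22. ] [ 610.3 -234.9   22. ]
pointer [577.9  -5.8] [572.3  -4.7]
arrow [575.9 -60. ] [571.6 -58.1]
tip [ 495.4 -192.4] [ 494.5 -190.3]
wedgeback [ 476.5 -208.1] [ 471.8 -209.8]
knob [604.7 131.1] [606.7 135.8]
barA [632.  116.3] [632.8 120.5]
barB [575.7 150.2] [576.9 146.8]
hub [ 562.2 -137.1] [ 551.5 -139. ]
levend [ 483.2 -128.6] [ 484.8 -125.9]
```

```bash
cat >> m.py <<'E'
ey=np.array([.165,.986]);ex=np.array([.986,-.165]);O=np.array([563,-22.5])
knob=O+15*ex+160*ey; tap=O+15*ex-115*ey
def delta(x,y,z,yawdeg):
    s=state(); R=Rotation.from_euler('xyz',s['tcp_rot'])
    Rt=Rotation.from_euler('xyz',[np.pi,0,np.radians(yawdeg)])
    print('d cm',(R.inv().apply(np.array([x,y,z])-s['eef_pos'])/10).round(2),'rot deg',(R.inv()*Rt).as_rotvec(degrees=True).round(1),'yaw',np.degrees(s['tcp_rot'][2]).round(1),'t',round(s['t'],2))
E
python3 - <<'E'
from m import *
print(knob,tap); print('fork',ray('top',189,181,215),ray('top',198,195,150))
delta(500,260,520,-16); delta(*knob,520,-118)
E
```

```text
[604.19  132.785] [ 558.815 -138.365]
fork [637.23311186 322.08016337 215.        ] [617.65293968 312.43806645 150.        ]
d cm [-19.68  36.63 -11.56] rot deg [ 0.   0.1 84. ] yaw 68.0 t 0.1
d cm [-27.57  51.05 -11.56] rot deg [-1.00e-01 -0.00e+00 -1.74e+02] yaw 68.0 t 0.1
```

Emit:
arm_command(
  steps=[
    [0, 0, -4, 0, 0, 7],
    [0, 0, -8, 0, 0, 14],
    [0, 0, -11.5, 0, 0, 21],
    [-2, 3.6, -11.5, 0, 0, 28],
    [-4, 7.2, -11.5, 0, 0, 35],
    [-6, 10.8, -11.5, 0, 0, 42],
    [-8, 14.4, -11.5, 0, 0, 49],
    [-10, 18, -11.5, 0, 0, 56],
    [-12, 21.6, -11.5, 0, 0, 63],
    [-14, 25.2, -11.5, 0, 0, 70],
    [-16, 28.8, -11.5, 0, 0, 77],
    [-18, 32.4, -11.5, 0, 0, 84],
  ],
)

```text
t: 1.1
eef_pos: [467.9, 289.5, 519.6]
tcp_rot: [3.141, 0.0, -0.285]
ft_force: [0.6, 1.8, 0.1]
opening: 1.0
```

```bash
python3 - <<'E'
from m import *
delta(*knob,420,-98)
E
```

```text
d cm [17.49 11.21  9.96] rot deg [ 0.   0.  81.7] yaw -16.3 t 1.1
```

Emit:
arm_command(
  steps=[
    [2, 1.3, 0, 0, 0, 7],
    [4, 2.6, 0, 0, 0, 14],
    [6, 3.8, 0, 0, 0, 21],
    [8, 5.1, 1, 0, 0, 28],
    [10, 6.4, 2, 0, 0, 35],
    [12, 7.7, 3, 0, 0, 42],
    [14, 9, 4, 0, 0, 49],
    [16, 10.2, 6, 0, 0, 56],
    [17.5, 11.2, 8, 0, 0, 63],
    [17.5, 11.2, 10, 0, 0, 70],
    [17.5, 11.2, 10, 0, 0, 77],
    [17.5, 11.2, 10, 0, 0, 84],
  ],
)

```text
t: 2.1
eef_pos: [604.7, 134.9, 417.8]
tcp_rot: [3.138, -0.001, -1.752]
ft_force: [0.1, 0.2, 0.4]
opening: 0.999
```

```bash
python3 - <<'E'
from m import *
delta(*knob,350,-118)
save('scene','s2.png',(140,60,340,230),4)
E
```

```text
d cm [ 0.22 -0.02  6.78] rot deg [ 0.2 -0.1 17.6] yaw -100.4 t 2.1
```

View pics/s2.png

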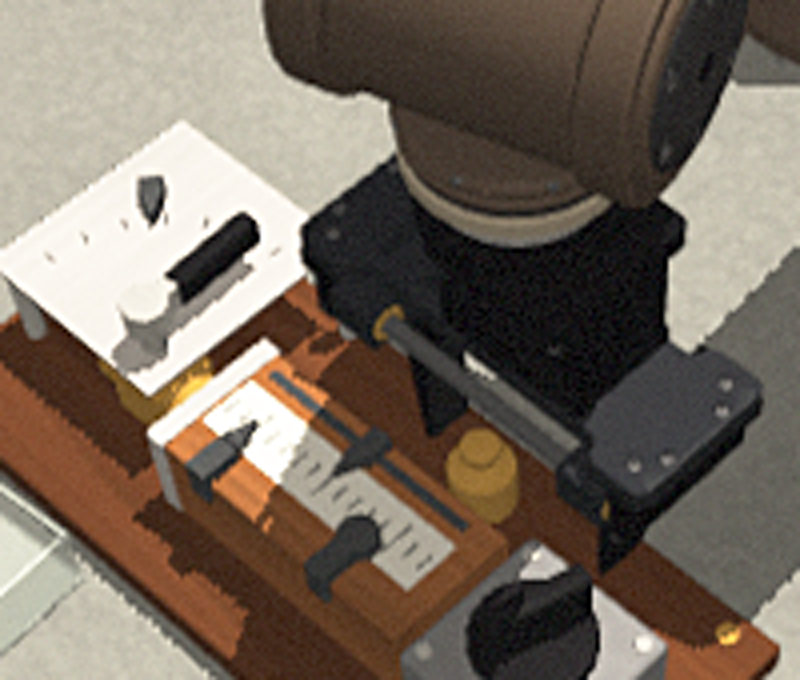

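Emit:
arm_command(
  steps=[
    [0, 0, 3, 0, 0, 7],
    [0, 0, 6, 0, 0, 14],
    [0, 0, 9, 0, 0, 17.7],
    [0, 0, 11, 0, 0, 17.7],
    [0, 0, 12, 0, 0, 17.7],
    [0, 0, 12, 0, 0, 17.7],
    [0, 0, 12, 0, 0, 17.7],
  ],
  jaw=5,
)

```text
t: 2.73
eef_pos: [604.7, 135.5, 300.2]
tcp_rot: [-3.141, 0.0, -2.052]
ft_force: [-0.3, -0.8, 0.6]
opening: 0.569
```

```bash
python3 - <<'E'
from m import *
delta(*knob,298,-118)
save('scene','s3.png',(180,80,360,230),4.4)
E
```

```text
d cm [ 0.27 -0.08  0.22] rot deg [-0.   0.   0.4] yaw -117.6 t 2.73
```

View pics/s3.png

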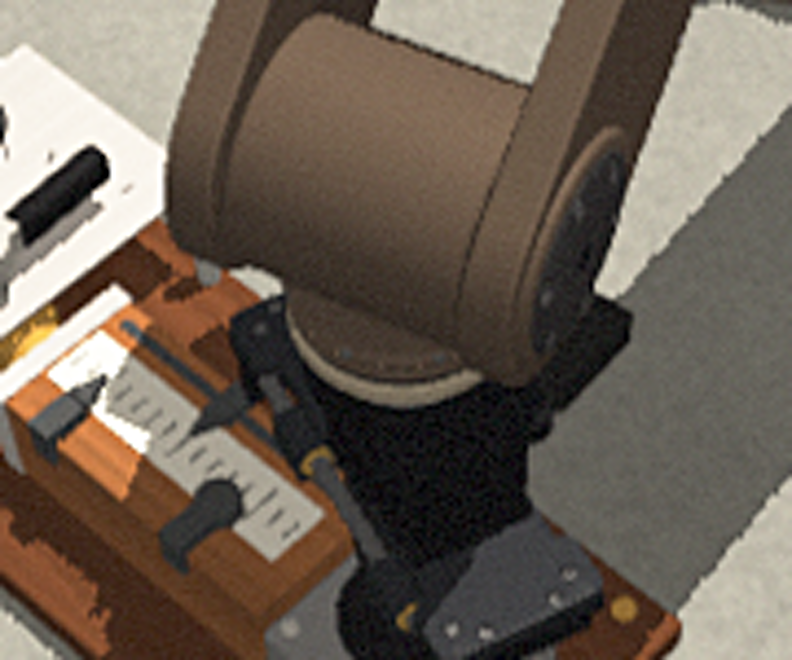

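The gripper straddles the knob bar, with the pointer and riders well clear. I'll nudge 2 mm and close.

Emit:
arm_command(
  steps=[
    [0.2, 0, 0, 0, 0, 0],
    [0.2, 0, 0, 0, 0, 0],
    [0.2, 0, 0, 0, 0, 0],
    [0.2, 0, 0, 0, 0, 0],
    [0.2, 0, 0, 0, 0, 0],
    [0.2, 0, 0, 0, 0, 0],
    [0.2, 0, 0, 0, 0, 0],
    [0.2, 0, 0, 0, 0, 0],
  ],
  jaw=0.8,
)

```text
t: 3.45
eef_pos: [603.1, 132.8, 300.0]
tcp_rot: [3.141, -0.002, -2.054]
ft_force: [-5.6, -7.9, 5.8]
opening: 0.15
```

```bash
python3 - <<'E'
from m import *
s=state();print(s['ft_force'],s['moment'],s['opening']*95.1,s['eef_pos'],np.degrees(s['tcp_rot'][2]))
E
```

```text
[-5.6260758  -7.90961555  5.7563487 ] [-1.46859854  1.05688544 -0.01152426] 14.285038385720515 [603.08777011 132.83682991 299.95853508] -117.67237823292878
```

Emit:
arm_command(
  steps=[
    [0.1, 0, 0, 0, 0, 0],
    [0.1, 0, 0, 0, 0, -7],
    [0.1, 0, 0, 0, 0, -14],
    [0.1, 0, 0, 0, 0, -21],
    [0.1, 0, 0, 0, 0, -28],
    [0.1, 0, 0, 0, 0, -35],
    [0.1, 0, 0, 0, 0, -42],
    [0.1, 0, 0, 0, 0, -49],
    [0.1, 0, 0, 0, 0, -56],
    [0.1, 0, 0, 0, 0, -63],
    [0.1, 0, 0, 0, 0, -70],
    [0.1, 0, 0, 0, 0, -70],
  ],
)

```text
t: 4.45
eef_pos: [603.0, 131.6, 300.0]
tcp_rot: [3.14, -0.001, -0.824]
ft_force: [-2.2, -12.1, 4.6]
opening: 0.144
```

```bash
python3 - <<'E'
from m import *
s=state();print(s['ft_force'],s['moment'],s['opening']*95.1,s['eef_pos'],np.degrees(s['tcp_rot'][2]))
save('scene','s4.png',(140,90,340,240),4)
save('top','t4.png',(235,170,430,285),4)
E
```

```text
[ -2.24262184 -12.12001485   4.60276813] [-2.12755737  0.58014473  0.11628441] 13.73544290971958 [603.00041073 131.63057615 299.95382817] -47.21676966590878
```

View pics/s4.png

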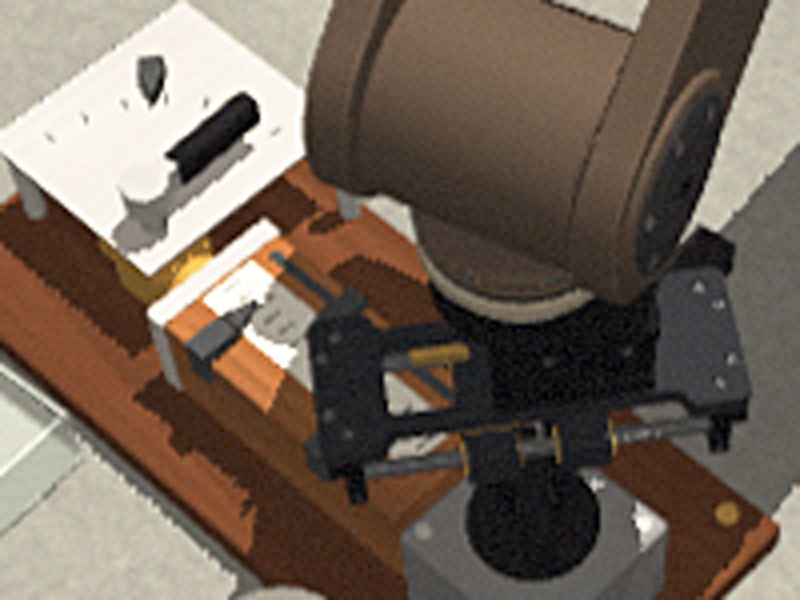

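The knob turns under grip and the pointer has moved towards the arrow. I'll shift 1 mm to ease the side force and go on.

Emit:
arm_command(
  steps=[
    [0.07, 0.1, 0, 0, 0, 0],
    [0.07, 0.1, 0, 0, 0, -7],
    [0.07, 0.1, 0, 0, 0, -14],
    [0.07, 0.1, 0, 0, 0, -21],
    [0.07, 0.1, 0, 0, 0, -28],
    [0.07, 0.1, 0, 0, 0, -35],
    [0.07, 0.1, 0, 0, 0, -42],
    [0.07, 0.1, 0, 0, 0, -49],
    [0.07, 0.1, 0, 0, 0, -56],
    [0.07, 0.1, 0, 0, 0, -63],
    [0.07, 0.1, 0, 0, 0, -70],
    [0.07, 0.1, 0, 0, 0, -70],
  ],
)

```text
t: 5.55
eef_pos: [603.5, 131.0, 300.0]
tcp_rot: [3.14, -0.003, 0.397]
ft_force: [5.6, -5.9, -0.8]
opening: 0.147
```

Emit:
arm_command(
  steps=[
    [0, 0, 0, 0, 0, -7],
    [0, 0, 0, 0, 0, -14],
    [0, 0, 0, 0, 0, -21],
    [0, 0, 0, 0, 0, -28],
    [0, 0, 0, 0, 0, -35],
    [0, 0, 0, 0, 0, -42],
    [0, 0, 0, 0, 0, -48],
    [0, 0, 0, 0, 0, -54],
    [0, 0, 0, 0, 0, -54],
  ],
)

```text
t: 6.3
eef_pos: [603.9, 131.5, 300.0]
tcp_rot: [3.137, -0.001, 1.338]
ft_force: [9.1, -0.3, -3.7]
opening: 0.145
```

```bash
python3 - <<'E'
from m import *
s=state();print(s['ft_force'],s['moment'],s['opening']*95.1,s['eef_pos'],np.degrees(s['tcp_rot'][2]))
save('scene','s5.png')
save('top','t5.png')
a=cv2.imread('pics/s5.png')[100:220,140:260];b=cv2.imread('pics/t5.png')[185:245,290:370]
a=cv2.resize(a,(480,480),interpolation=cv2.INTER_CUBIC);b=cv2.resize(b,(320,240),interpolation=cv2.INTER_CUBIC)
c=np.zeros((480,800,3),np.uint8);c[:,:480]=a;c[:240,480:]=b;cv2.imwrite('pics/c5.png',c)
E
```

```text
[ 9.06093972 -0.26504951 -3.65707808] [-0.23324423 -1.46904449  0.08443676] 13.756164847712796 [603.86422101 131.5336946  300.00478212] 76.68815919088502
```

View pics/c5.png

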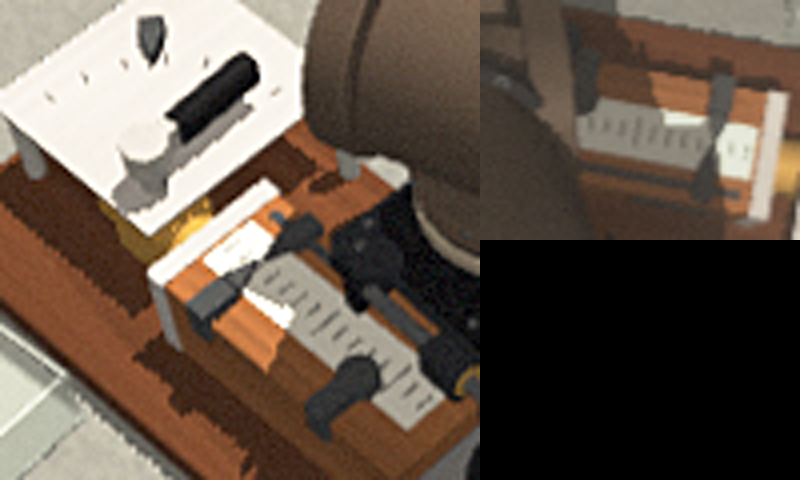

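Pointer and arrow are nearly in line, with the predicted remainder about 2 mm. I'll rectify both views onto the scale plane to measure it.

```bash
cat > rect.py <<'E'
from m import *
def rect(cam,im,x0,x1,y0,y1,z,s):
    # output: columns = organ y (increasing right), rows = organ x (decreasing down)
    w,h=int((y1-y0)*s),int((x1-x0)*s)
    q=[];d=[(0,0),(w,0),(w,h),(0,h)]
    for (x,y) in [(x1,y0),(x1,y1),(x0,y1),(x0,y0)]:
        p=O+x*ex+y*ey; q.append(proj(cam,[p[0],p[1],z]))
    H=cv2.getPerspectiveTransform(np.float32(q),np.float32(d))
    return cv2.warpPerspective(im,H,(w,h),flags=cv2.INTER_CUBIC)
E
cat > al.py <<'E'
import sys; from rect import *
n=sys.argv[1]
out=[]
for cam,f in(('scene','s'),('top','t')):
    r=rect(cam,cv2.imread(f'pics/{f}{n}.png'),-30,65,-65,0,92,6)
    g=cv2.cvtColor(r,cv2.COLOR_BGR2GRAY); out.append(r)
    # row-wise dark mid
    for x in range(56,-24,-4):
        row=g[int((65-x)*6)-3:int((65-x)*6)+3].mean(0)
        b=np.where(row<80)[0]
        if len(b): 
            runs=np.split(b,np.where(np.diff(b)>2)[0]+1)
            print(cam,x,[(round(q[0]/6-65,1),round(q[-1]/6-65,1)) for q in runs if len(q)>6])
c=np.hstack(out); cv2.imwrite(f'pics/al{n}.png',c); print(c.shape)
E
python3 al.py 5
```

```text
scene 56 [(np.float64(-38.7), np.float64(-35.2)), (np.float64(-34.7), np.float64(-31.2)), (np.float64(-27.8), np.float64(-21.3))]
scene 52 [(np.float64(-28.0), np.float64(-22.3))]
scene 48 [(np.float64(-28.0), np.float64(-22.5))]
scene 44 [(np.float64(-27.7), np.float64(-22.7))]
scene 40 [(np.float64(-28.2), np.float64(-22.7))]
scene 36 [(np.float64(-27.7), np.float64(-23.0))]
scene 32 [(np.float64(-38.7), np.float64(-26.0))]
scene 28 [(np.float64(-29.2), np.float64(-27.2))]
scene 24 [(np.float64(-31.3), np.float64(-28.3))]
scene 20 [(np.float64(-32.2), np.float64(-30.8))]
scene 16 [(np.float64(-34.7), np.float64(-31.8))]
scene 8 [(np.float64(-33.0), np.float64(-29.7))]
scene 4 [(np.float64(-34.2), np.float64(-28.3))]
scene 0 [(np.float64(-35.5), np.float64(-26.7))]
scene -4 [(np.float64(-37.8), np.float64(-0.2))]
scene -8 [(np.float64(-38.8), np.float64(-17.2)), (np.float64(-14.3), np.float64(-0.2))]
scene -12 [(np.float64(-42.7), np.float64(-0.2))]
scene -16 [(np.float64(-41.3), np.float64(-16.7)), (np.float64(-15.7), np.float64(-0.2))]
scene -20 [(np.float64(-41.5), np.float64(-20.0)), (np.float64(-18.0), np.float64(-0.2))]
top 56 [(np.float64(-62.8), np.float64(-39.8)), (np.float64(-28.0), np.float64(-0.2))]
top 48 [(np.float64(-28.5), np.float64(-27.2))]
top 36 [(np.float64(-32.0), np.float64(-27.7))]
top 12 []
top 8 [(np.float64(-33.2), np.float64(-30.7))]
top 4 [(np.float64(-34.8), np.float64(-28.8))]
top 0 [(np.float64(-35.7), np.float64(-27.5))]
top -4 [(np.float64(-37.8), np.float64(-26.0))]
top -8 [(np.float64(-39.7), np.float64(-0.2))]
top -12 [(np.float64(-43.0), np.float64(-0.2))]
top -16 [(np.float64(-45.7), np.float64(-0.2))]
top -20 [(np.float64(-44.0), np.float64(-0.2))]
(570, 780, 3)
```

View pics/al5.png

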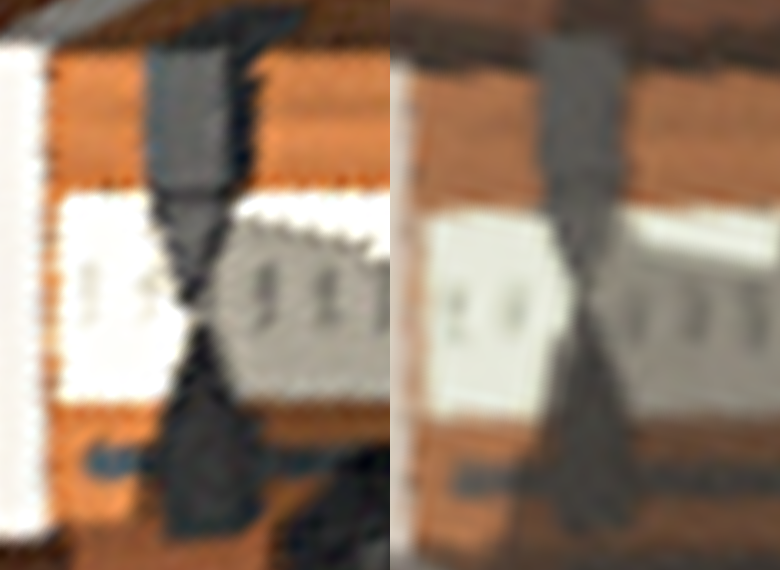

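Rectified views show the arrow tip at about px 193 and the pointer tip at about 203 (6 px/mm). The pointer therefore still needs about 1.7 mm, or 6.5° anticlockwise. I'll turn that, let go and lift.

Emit:
arm_command(
  steps=[
    [0, 0, 0, 0, 0, -3],
    [0, 0, 0, 0, 0, -6.5],
    [0, 0, 0, 0, 0, -6.5],
    [0, 0, 0, 0, 0, -6.5],
  ],
)

```text
t: 6.73
eef_pos: [603.9, 131.6, 300.0]
tcp_rot: [3.137, -0.001, 1.446]
ft_force: [8.4, 0.1, -2.9]
opening: 0.146
```

Emit:
arm_command(
  steps=[
    [0, 0, 0, 0, 0, -6.5],
    [0, 0, 0, 0, 0, -6.5],
    [0, 0, 0, 0, 0, -6.5],
    [0, 0, 0, 0, 0, -6.5],
    [0, 0, -4, 0, 0, 0],
    [0, 0, -8, 0, 0, 0],
    [-2, -4, -10, 0, 0, 0],
    [-4, -7, -12, 0, 0, 0],
    [-5, -10, -12, 0, 0, 0],
    [-6, -14, -12, 0, 0, 0],
    [-6, -14, -12, 0, 0, 0],
  ],
  jaw=5,
)

```text
t: 7.65
eef_pos: [450.3, 89.1, 419.8]
tcp_rot: [-3.138, 0.0, 1.443]
ft_force: [1.1, -0.1, 0.0]
opening: 0.527
```

I mistakenly repeated the turn in the release call, so the knob may have over-turned. I'll measure now with a clear view.

```bash
python3 -c "
from m import *
save('scene','s6.png');save('top','t6.png')"; python3 al.py 6 | grep -v top
```

```text
scene 56 [(np.float64(-39.3), np.float64(-29.8)), (np.float64(-28.2), np.float64(-21.0)), (np.float64(-1.7), np.float64(-0.2))]
scene 52 [(np.float64(-28.3), np.float64(-21.8)), (np.float64(-1.5), np.float64(-0.2))]
scene 48 [(np.float64(-28.5), np.float64(-22.3)), (np.float64(-2.5), np.float64(-0.2))]
scene 44 [(np.float64(-27.8), np.float64(-22.7)), (np.float64(-4.0), np.float64(-0.2))]
scene 40 [(np.float64(-28.2), np.float64(-22.5)), (np.float64(-4.8), np.float64(-0.2))]
scene 36 [(np.float64(-28.3), np.float64(-22.7)), (np.float64(-6.7), np.float64(-0.2))]
scene 32 [(np.float64(-38.8), np.float64(-25.8))]
scene 28 [(np.float64(-37.8), np.float64(-36.5)), (np.float64(-29.8), np.float64(-26.8))]
scene 24 [(np.float64(-36.3), np.float64(-34.8)), (np.float64(-31.8), np.float64(-28.8))]
scene 20 [(np.float64(-35.2), np.float64(-30.7))]
scene 16 [(np.float64(-34.8), np.float64(-31.3))]
scene 8 [(np.float64(-33.5), np.float64(-29.7))]
scene 4 [(np.float64(-34.7), np.float64(-29.8))]
scene 0 [(np.float64(-32.0), np.float64(-28.2))]
scene -4 [(np.float64(-29.8), np.float64(-23.0)), (np.float64(-18.7), np.float64(-0.2))]
scene -8 [(np.float64(-28.7), np.float64(-23.5)), (np.float64(-19.2), np.float64(-0.2))]
scene -12 [(np.float64(-49.2), np.float64(-47.3)), (np.float64(-28.8), np.float64(-0.2))]
scene -16 [(np.float64(-28.7), np.float64(-0.2))]
scene -20 [(np.float64(-29.5), np.float64(-18.0)), (np.float64(-16.8), np.float64(-11.2)), (np.float64(-9.8), np.float64(-4.7)), (np.float64(-3.5), np.float64(-0.2))]
(570, 780, 3)
```

View pics/al6.png

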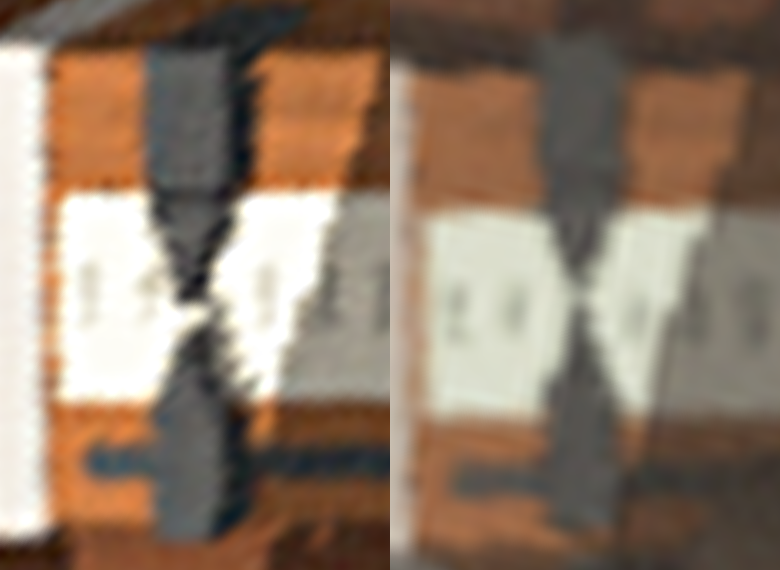

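Pointer and arrow look aligned within about 0.5 mm in both views: top tips both at about px 580, scene 195 vs 193. I'll put numbers on it with body centrelines and tips, and measure the index from the same pictures.

```bash
python3 - <<'E'
from rect import *
for cam,f in(('top','t6'),('scene','s6')):
    g=cv2.cvtColor(rect(cam,cv2.imread(f'pics/{f}.png'),-30,65,-65,0,92,6),cv2.COLOR_BGR2GRAY).astype(float)
    for nm,r0,r1 in (('rider',80,170),('taperA',225,255),('tipA',262,282),('tipP',312,335),('taperP',345,385),('ptr',430,520)):
        p=g[r0:r1,110:290].mean(0); p=cv2.GaussianBlur(p[None],(0,0),3)[0]; d=np.gradient(p)
        i=d[:90].argmin(); j=i+15+d[i+15:].argmax(); k=p.argmin()
        print(cam,nm,'L',110+i,'R',110+j,'mid',110+(i+j)/2,'min@',110+k,round(p[k]))
        print('   ',p[20:140:5].round().astype(int))
E
```

```text
top rider L 145 R 243 mid 194.0 min@ 222 78
    [109 105 100  94  88  83  81  81  82  82  82  82  82  82  82  81  80  79
  78  78  80  85  91  98]
top taperA L 164 R 215 mid 189.5 min@ 196 81
    [220 220 219 215 208 192 167 138 111  93  88  88  85  81  85 100 122 149
 176 197 212 222 222 220]
top tipA L 172 R 202 mid 187.0 min@ 187 107
    [217 218 219 220 219 217 213 198 173 145 121 108 110 125 145 167 188 204
 212 217 220 220 219 218]
top tipP L 177 R 200 mid 188.5 min@ 189 111
    [194 204 215 222 224 221 217 211 197 171 140 116 111 127 153 180 201 214
 220 217 209 200 193 188]
top taperP L 172 R 213 mid 192.5 min@ 189 78
    [220 219 219 216 208 197 185 167 144 119  96  81  78  82  91 105 127 153
 177 198 214 220 220 216]
top ptr L 148 R 239 mid 193.5 min@ 289 65
    [104 102  99  95  91  87  84  82  81  82  82  83  83  84  85  84  82  81
  78  75  73  72  73  74]
scene rider L 142 R 256 mid 199.0 min@ 240 27
    [137 130 119 106  95  89  88  88  89  89  90  91  92  93  93  94  94  90
  81  66  49  34  27  33]
scene taperA L 161 R 228 mid 194.5 min@ 211 54
    [255 255 252 242 224 199 166 131 104  91  89  92  94  91  80  65  54  59
  83 122 168 211 240 252]
scene tipA L 171 R 211 mid 191.0 min@ 199 47
    [254 252 245 235 224 215 205 184 150 114  87  74  66  54  47  68 127 196
 241 254 255 255 255 255]
scene tipP L 199 R 224 mid 211.5 min@ 212 118
    [252 249 246 245 247 251 254 254 253 248 238 222 204 182 157 134 119 122
 144 178 212 235 247 253]
scene taperP L 170 R 234 mid 202.0 min@ 203 56
    [253 253 254 254 254 250 237 210 169 127  97  81  73  65  58  57  67  86
 106 127 151 182 210 228]
scene ptr L 152 R 249 mid 200.5 min@ 236 33
    [121 120 117 113 107 100  95  92  91  91  93  94  96  97  99  98  94  83
  68  51  39  33  35  42]
```

Both views agree on pointer/arrow offset within about 0.3 mm, so the tuning is good. Now the tap.

```bash
python3 - <<'E'
from m import *
delta(509,-131,340,80.5);delta(509,-131,284,80.5)
E
```

```text
d cm [-21.19   8.11   8.06] rot deg [ 0.1 -0.   2.2] yaw 82.7 t 7.75
d cm [-21.2    8.1   13.66] rot deg [ 0.1 -0.   2.2] yaw 82.7 t 7.75
```

Emit:
arm_command(
  steps=[
    [-3.5, 1.3, 0, 0, 0, 2.2],
    [-7, 2.7, 0, 0, 0, 2.2],
    [-10.5, 4, 0, 0, 0, 2.2],
    [-14, 5.4, 0, 0, 0, 2.2],
    [-17.5, 6.7, 2, 0, 0, 2.2],
    [-21.2, 8.1, 5, 0, 0, 2.2],
    [-21.2, 8.1, 8, 0, 0, 2.2],
    [-21.2, 8.1, 8, 0, 0, 2.2],
    [-21.2, 8.1, 8, 0, 0, 2.2],
  ],
  jaw=3.8,
)

```text
t: 8.5
eef_pos: [510.8, -131.2, 338.6]
tcp_rot: [-3.138, -0.001, 1.405]
ft_force: [0.3, -0.3, 1.4]
opening: 0.398
```

```bash
python3 - <<'E'
from m import *
delta(509,-131,284,80.5); print(state()['eef_pos'],state()['opening'])
for c in('scene','top'): save(c,c[0]+'7.png')
# predicted fingertips/lever check picture
a=cv2.imread('pics/s7.png')[60:210,100:250];b=cv2.imread('pics/t7.png')[190:290,350:450]
c=np.hstack([cv2.resize(a,(400,400),interpolation=cv2.INTER_CUBIC),cv2.resize(b,(400,400),interpolation=cv2.INTER_CUBIC)]);cv2.imwrite('pics/c7.png',c)
E
```

```text
d cm [-0.01 -0.16  5.46] rot deg [-0.2 -0.1  0. ] yaw 80.5 t 8.5
[ 510.82664784 -131.2383619   338.59353729] 0.3983005228921165
```

View pics/c7.png

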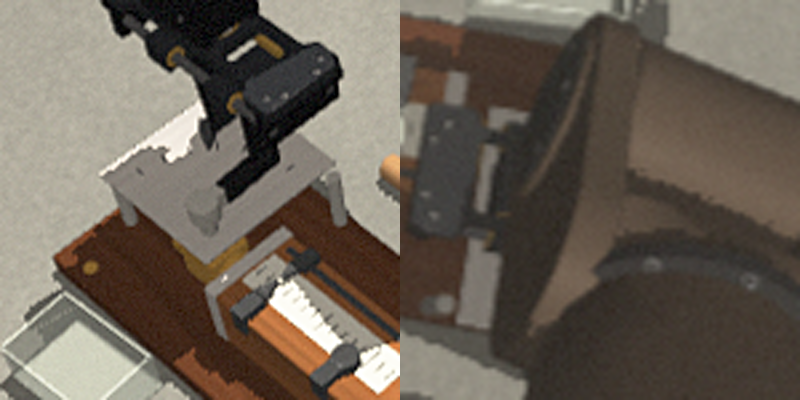

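The fingers hang either side of the lever (scene crop, lever at about (250,180)). I'll descend and close.

Emit:
arm_command(
  steps=[
    [0, -0.15, 2, 0, 0, 0],
    [0, -0.15, 4, 0, 0, 0],
    [0, -0.15, 5.5, 0, 0, 0],
    [0, -0.15, 5.5, 0, 0, 0],
  ],
)

```text
t: 8.93
eef_pos: [508.8, -129.5, 284.5]
tcp_rot: [-3.141, -0.0, 1.408]
ft_force: [-0.3, -0.1, -1.1]
opening: 0.4
```

Emit:
arm_command(
  steps=[
    [0, 0, 0, 0, 0, 0],
    [0, 0, 0, 0, 0, 0],
    [0, 0, 0, 0, 0, 0],
    [0, 0, 0, 0, 0, 0],
    [0, 0, 0, 0, 0, 0],
    [0, 0, 0, 0, 0, 0],
  ],
  jaw=0.8,
)

```text
t: 9.43
eef_pos: [508.8, -130.9, 285.8]
tcp_rot: [3.14, 0.001, 1.407]
ft_force: [-2.5, -1.7, 7.7]
opening: 0.144
```

```bash
python3 - <<'E'
from m import *
s=state();print(s['ft_force'],s['moment'],s['opening']*95.1,s['eef_pos'],np.degrees(s['tcp_rot'][2]))
# arc table: rows in tool axes for turning th about axis at -50 out
ax=np.array([558.3,-139.2]); p=s['eef_pos'][:2]; r=p-ax; print('r',np.hypot(*r),np.degrees(np.arctan2(r[1],r[0]))%360)
R=Rotation.from_euler('xyz',s['tcp_rot'])
for th in np.arange(4,53,4):
    q=ax+Rotation.from_euler('z',th,degrees=True).as_matrix()[:2,:2]@r
    print(th,(R.inv().apply([*(q-p),0])/10).round(2))
E
```

```text
[-2.48716795 -1.70664898  7.71587264] [-0.37684354  0.41253229 -0.18755054] 13.65972042385243 [ 508.8187073  -130.86855611  285.82676238] 80.59098169806107
r 50.177796728185925 170.4424342072984
4 [-0.35  0.01  0.  ]
8 [-0.7   0.05  0.  ]
12 [-1.04  0.11  0.  ]
16 [-1.38  0.19  0.  ]
20 [-1.72  0.3   0.  ]
24 [-2.04  0.43  0.  ]
28 [-2.36  0.58  0.  ]
32 [-2.66  0.76  0.  ]
36 [-2.95  0.95  0.  ]
40 [-3.23  1.17  0.  ]
44 [-3.49  1.4   0.  ]
48 [-3.73  1.65  0.  ]
52 [-3.96  1.92  0.01]
```

Emit:
arm_command(
  steps=[
    [-0.35, 0.01, 0, 0, 0, -4],
    [-0.7, 0.05, 0, 0, 0, -8],
    [-1.04, 0.11, 0, 0, 0, -12],
    [-1.38, 0.19, 0, 0, 0, -16],
    [-1.72, 0.3, 0, 0, 0, -20],
    [-2.04, 0.43, 0, 0, 0, -24],
    [-2.36, 0.58, 0, 0, 0, -28],
    [-2.66, 0.76, 0, 0, 0, -32],
    [-2.95, 0.95, 0, 0, 0, -36],
    [-3.23, 1.17, 0, 0, 0, -40],
    [-3.49, 1.4, 0, 0, 0, -44],
    [-3.49, 1.4, 0, 0, 0, -44],
  ],
)

```text
t: 10.43
eef_pos: [517.1, -167.6, 285.8]
tcp_rot: [3.141, 0.001, 2.179]
ft_force: [-0.6, 1.6, 10.0]
opening: 0.145
```

```bash
python3 - <<'E'
from m import *
s=state();print(s['ft_force'],s['moment'],s['opening']*95.1,s['eef_pos'],np.degrees(s['tcp_rot'][2]),s['joints'][5])
for c in('scene','top'): save(c,c[0]+'8.png')
# index measure from unobstructed first images, axis from symmetric geometry
for f,cam in (('raw_top1','top'),('raw_scene1','scene')):
    from rect import rect
    r=rect(cam,cv2.imread(f'pics/{f}.png'),-100,60,-240,-60,92,4); cv2.imwrite(f'pics/r_{cam}.png',r)
    g=cv2.cvtColor(r,cv2.COLOR_BGR2GRAY)
    n,l,st,ce=cv2.connectedComponentsWithStats((g<125).astype(np.uint8))
    for k in range(1,n):
        if 600<st[k,4]<30000:
            ys,xs=np.where(l==k); P=np.c_[60-ys/4,-240+xs/4]; c=P.mean(0); w,v=np.linalg.eigh(np.cov((P-c).T)); t=P[np.hypot(*(P-[15,-115]).T).argmin()]
            d=c-[15,-115]
            print(cam,'area mm2',st[k,4]/16,'c',c.round(1),'axis deg',np.degrees(np.arctan2(v[1,1],v[0,1])).round(1),'sd',np.sqrt(w).round(1),'bearing',np.degrees(np.arctan2(-d[1],-d[0])).round(1),'near',t)
E
```

```text
[-0.61020114  1.63165836  9.98273143] [0.42130672 0.31160132 0.32394377] 13.82520065978509 [ 517.10620858 -167.64122191  285.78906197] 124.84891534829033 -2.614457035090957
top area mm2 347.375 c [ -49.2 -189. ] axis deg 49.3 sd [4.  7.3] bearing 49.0 near [ -38.   -176.25]
scene area mm2 403.9375 c [ -48.6 -186.2] axis deg 50.0 sd [3.8 8.8] bearing 48.2 near [ -35.   -171.25]
```

Index bearing is 49° (top and scene agree within 1°), and the lever is at 44°. Joint 6 is close to its limit at -2.61, so I'll let go, lift, turn the gripper half a turn and regrasp for the last 5°.

Emit:
arm_command(
  steps=[
    [0, 0, 0, 0, 0, 0],
    [0, 0, 0, 0, 0, 0],
    [0, 0, 0, 0, 0, 0],
    [0, 0, 0, 0, 0, 0],
    [0, 0, -3, 0, 0, 0],
    [0, 0, -6, 0, 0, 0],
    [0, 0, -6, 0, 0, 7],
    [0, 0, -6, 0, 0, 14],
    [0, 0, -6, 0, 0, 21],
    [0, 0, -6, 0, 0, 28],
    [0, 0, -6, 0, 0, 35],
    [0, 0, -6, 0, 0, 42],
  ],
  jaw=3.8,
)

```text
t: 11.53
eef_pos: [516.8, -167.3, 344.7]
tcp_rot: [-3.141, -0.0, 1.436]
ft_force: [0.3, -0.1, -0.6]
opening: 0.399
```

Emit:
arm_command(
  steps=[
    [0, 0, 0, 0, 0, 7],
    [0, 0, 0, 0, 0, 14],
    [0, 0, 0, 0, 0, 21],
    [0, 0, 0, 0, 0, 28],
    [0, 0, 0, 0, 0, 35],
    [0, 0, 0, 0, 0, 42],
    [0, 0, 0, 0, 0, 49],
    [0, 0, 0, 0, 0, 56],
    [0, 0, 0, 0, 0, 63],
    [0, 0, 0, 0, 0, 70],
    [0, 0, 0, 0, 0, 77],
    [0, 0, 0, 0, 0, 84],
  ],
)

```text
t: 12.53
eef_pos: [516.8, -167.3, 344.6]
tcp_rot: [-3.141, 0.0, -0.03]
ft_force: [-0.0, -0.2, 0.4]
opening: 0.4
```

Emit:
arm_command(
  steps=[
    [0, 0, 0, 0, 0, 7],
    [0, 0, 0, 0, 0, 14],
    [0, 0, 0, 0, 0, 21],
    [0, 0, 0, 0, 0, 28],
    [0, 0, 0, 0, 0, 35],
    [0, 0, 0, 0, 0, 42],
    [0, 0, 0, 0, 0, 49],
    [0, 0, 0, 0, 0, 54],
    [0, 0, 0, 0, 0, 54],
    [0, 0, 0, 0, 0, 54],
  ],
)

```text
t: 13.37
eef_pos: [516.8, -167.4, 344.6]
tcp_rot: [3.142, 0.0, -0.964]
ft_force: [-0.6, 0.3, 0.3]
opening: 0.398
```

```bash
python3 - <<'E'
from m import *
a=np.radians(170.45+44); x,y=558.3+50*np.cos(a),-139.2+50*np.sin(a); print(x,y)
delta(x,y,286,-55.4); delta(517.1,-167.6,286,-55.2)
E
```

```text
517.0689921278891 -167.4843417786226
d cm [ 0.03 -0.02  5.86] rot deg [0.  0.  0.2] yaw -55.2 t 13.37
d cm [ 0.04 -0.01  5.86] rot deg [ 0.  0. -0.] yaw -55.2 t 13.37
```

Emit:
arm_command(
  steps=[
    [0, 0, 3, 0, 0, 0],
    [0, 0, 5.9, 0, 0, 0],
    [0, 0, 5.9, 0, 0, 0],
    [0, 0, 5.9, 0, 0, 0],
  ],
)

```text
t: 13.7
eef_pos: [516.8, -167.4, 285.2]
tcp_rot: [3.14, 0.002, -0.965]
ft_force: [0.4, -0.6, 0.2]
opening: 0.398
```

Emit:
arm_command(
  steps=[
    [0, 0, 0, 0, 0, 0],
    [0, 0, 0, 0, 0, 0],
    [0, 0, 0, 0, 0, 0],
    [0, 0, 0, 0, 0, 0],
    [0, 0, 0, 0, 0, 0],
    [0, 0, 0, 0, 0, 0],
    [0.2, 0, 0, 0, 0, -2.4],
    [0.41, 0, 0, 0, 0, -4.7],
    [0.41, 0, 0, 0, 0, -4.7],
    [0.41, 0, 0, 0, 0, -4.7],
  ],
  jaw=0.8,
)

```text
t: 14.53
eef_pos: [519.4, -170.8, 286.5]
tcp_rot: [-3.141, -0.001, -0.884]
ft_force: [-0.1, 0.2, 6.6]
opening: 0.146
```

```bash
python3 - <<'E'
from m import *
s=state();print(s['ft_force'],s['moment'],s['opening']*95.1,s['eef_pos'],np.degrees(s['tcp_rot'][2]),s['joints'][5])
E
```

```text
[-0.13362268  0.24663095  6.57831086] [0.13496177 0.0893847  0.17945675] 13.877360293061338 [ 519.37993536 -170.76742351  286.54111991] -50.65414404715669 0.44536501455793587
```

Emit:
arm_command(
  steps=[
    [0, 0, 0, 0, 0, 0],
    [0, 0, 0, 0, 0, 0],
    [0, 0, 0, 0, 0, 0],
    [0, 0, 0, 0, 0, 0],
    [0, 0, -3, 0, 0, 0],
    [0, 0, -7, 0, 0, 0],
    [0, 0, -11, 0, 0, 0],
    [0, 0, -15, 0, 0, 0],
    [0, 0, -19, 0, 0, 0],
    [0, 0, -19, 0, 0, 0],
  ],
  jaw=3.8,
)

```text
t: 15.37
eef_pos: [519.1, -170.6, 483.1]
tcp_rot: [-3.137, -0.01, -0.885]
ft_force: [-0.0, 0.6, 0.1]
opening: 0.401
```

```bash
python3 - <<'E'
from m import *
delta(430,200,475,10)
E
```

```text
d cm [-34.33 -16.59   0.55] rot deg [  0.   -0.7 -60.7] yaw -50.7 t 15.37
```

Emit:
arm_command(
  steps=[
    [-3.9, -1.4, 0, 0, 0, 0],
    [-7.8, -2.8, 0, 0, 0, 0],
    [-11.7, -4.2, 0, 0, 0, 0],
    [-15.6, -5.6, 0, 0, 0, 0],
    [-19.5, -7, 0, 0, 0, 0],
    [-23.4, -8.4, 0, 0, 0, 0],
    [-27.3, -9.8, 0, 0, 0, 0],
    [-31.2, -11.2, 0, 0, 0, 0],
    [-35.1, -12.6, 0, 0, 0, 0],
    [-39, -14, 0, 0, 0, 0],
    [-43, -15.4, 0, 0, 0, 0],
    [-47, -16.8, 0, 0, 0, 0],
  ],
)

```text
t: 16.37
eef_pos: [350.6, 299.7, 475.6]
tcp_rot: [-3.141, -0.0, -0.885]
ft_force: [1.8, 0.8, -0.1]
opening: 0.399
```

```bash
python3 - <<'E'
from rect import *
out=[];out2=[]
for cam in('scene','top'):
    save(cam,cam[0]+'9.png'); im=cv2.imread(f'pics/{cam[0]}9.png')
    r=rect(cam,im,-100,40,-235,-90,105,2.6); out.append(r)
    out2.append(rect(cam,im,-30,65,-65,0,92,3.5))
    r=rect(cam,im,-100,60,-240,-60,92,4); g=cv2.cvtColor(r,cv2.COLOR_BGR2GRAY)
    # lever grip at its top (118) : darkest
    r2=rect(cam,im,-100,60,-240,-60,118,4); g2=cv2.cvtColor(r2,cv2.COLOR_BGR2GRAY)
    for nm,G,th in(('wedge',g,125),('lever',g2,60)):
        n,l,st,ce=cv2.connectedComponentsWithStats((G<th).astype(np.uint8))
        for k in range(1,n):
            if 1500<st[k,4]<30000:
                ys,xs=np.where(l==k); P=np.c_[60-ys/4,-240+xs/4]; c=P.mean(0); w,v=np.linalg.eigh(np.cov((P-c).T)); d=c-[15,-115]
                print(cam,nm,'area',st[k,4]/16,'c',c.round(1),'axis',np.degrees(np.arctan2(v[1,1],v[0,1])).round(1),'sd',np.sqrt(w).round(1),'bearing',np.degrees(np.arctan2(-d[1],-d[0])).round(1))
h=np.hstack(out);h2=np.hstack(out2);W=max(h.shape[1],h2.shape[1])
pad=lambda a:cv2.copyMakeBorder(a,0,0,0,W-a.shape[1],cv2.BORDER_CONSTANT)
c=np.vstack([pad(h),pad(h2)])[:600];print(c.shape);cv2.imwrite('pics/f9.png',c)
E
python3 al.py 9 >/dev/null
```

```text
scene wedge area 589.0625 c [  17.5 -114.5] axis -156.3 sd [7.1 9.6] bearing -167.8
scene wedge area 1185.0625 c [ -31.8 -171.6] axis -135.0 sd [ 5.  20.6] bearing 50.4
scene lever area 417.75 c [  56.  -117.7] axis 85.9 sd [ 2.3 15.8] bearing 176.3
scene lever area 326.0625 c [-11.5 -63.2] axis -179.9 sd [ 1.8 15.1] bearing -62.9
scene lever area 804.0 c [ -18.6 -149.2] axis 47.9 sd [ 4.2 16.7] bearing 45.5
top wedge area 1383.0625 c [ -22.8 -164.3] axis 45.1 sd [ 4.9 25.7] bearing 52.5
(600, 754, 3)
```

View pics/f9.png

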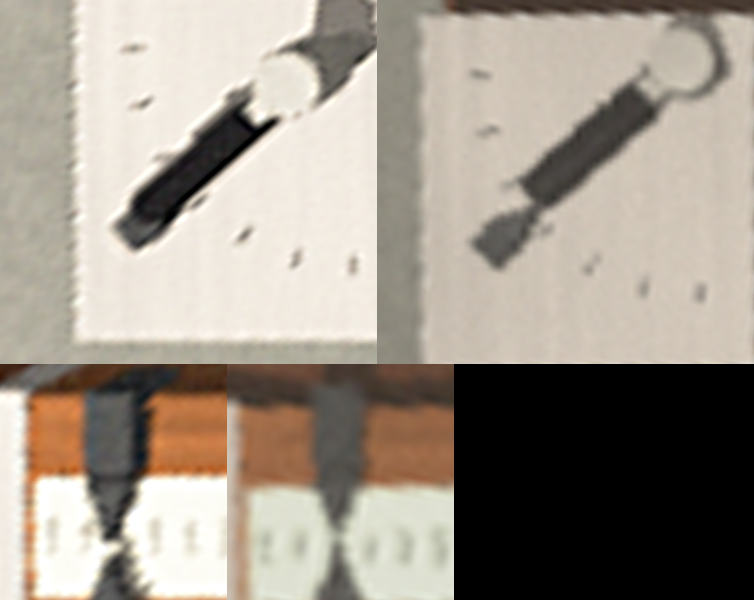

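The final picture shows the lever pointing at the wedge and the pointer tip facing the arrow tip. One numeric check of lever angle against the shut picture and the wedge.

```bash
python3 - <<'E'
from rect import *
for cam in('scene','top'):
  for f in('raw_%s1'%cam,cam[0]+'9'):
    for th in(50,60,70,75):
        G=cv2.cvtColor(rect(cam,cv2.imread(f'pics/{f}.png'),-100,60,-240,-60,118,4),cv2.COLOR_BGR2GRAY)
        n,l,st,ce=cv2.connectedComponentsWithStats((G<th).astype(np.uint8))
        for k in range(1,n):
            ys,xs=np.where(l==k); P=np.c_[60-ys/4,-240+xs/4]; c=P.mean(0)
            if 5000<st[k,4]<18000 and c[0]<0 and c[1]<-100:
                w,v=np.linalg.eigh(np.cov((P-c).T)); print(f,th,st[k,4]/16,c.round(1),'axis',(np.degrees(np.arctan2(v[1,1],v[0,1]))%180).round(1),'sd',np.sqrt(w).round(1))
E
```

```text
s9 50 766.0625 [ -18.6 -149.1] axis 48.3 sd [ 4.1 16.3]
s9 60 804.0 [ -18.6 -149.2] axis 47.9 sd [ 4.2 16.7]
s9 70 855.8125 [ -19.3 -149.8] axis 46.9 sd [ 4.3 17.4]
s9 75 883.3125 [ -19.5 -150.1] axis 46.8 sd [ 4.4 17.8]
raw_top1 70 744.75 [ -34.2 -115.6] axis 3.6 sd [ 3.9 15.8]
raw_top1 75 781.375 [ -34.  -115.5] axis 3.7 sd [ 4. 16.]
t9 70 652.0 [ -17.1 -149.1] axis 49.1 sd [ 4.  15.4]
t9 75 752.625 [ -18.  -150.1] axis 49.0 sd [ 4.  15.8]
```

```bash
python3 -c "
from h import *
print(job_done(),state()['t'])"
```

```text
the job is handed in; nothing more can be done
the job is handed in; nothing more can be done
```

The pipe is tuned to the arrow rider, the tap is open to the index, and the job is handed in. The last timed move ended at about 16.4 s of the 72 s allowed, and the gripper is clear of everything.

**Tuning:** With the tap shut, I pinched the knob bar and turned it anticlockwise in stages, about 200° in all, then let go. The last clear views put the pointer tip within about 0.3 mm of the arrow tip. The scene view of the tips themselves was muddied by shadow, so that figure rests on the top view and the edges of the two pieces.

**Slip:** In the call that released the knob I repeated the last 6.5° turn by mistake. The check afterwards showed the pointer still in line, so I left it.

**Tap:** I swung the lever to 44°, where joint 6 was near its limit. I then let go, turned the gripper half a turn, took hold again and finished at about 49°.

**Tap checks:**
- **Index angle:** bearing and wedge-axis readings gave 48–50°, depending on camera and method.
- **Lever angle:** the tool angle gave 48.9° and the top view 49.1°. The scene view gave 47–48°, and I trust it less because it also shows the lever's side faces.
- **Disagreement:** the top view showed the shut lever at 3.6° instead of 0°, and a line from lever to wedge read 51°. I put both down to side faces and parallax, and expect the lever to be within about 1° of the index.

The arm did not come near the bystanders. The highest wrist force I read was about 13 N.

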